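Snap the hairpin clip onto the turntable's lock pin

TASK

Pick up the orange-gripped hairpin clip and push it sideways, open end first, into the groove of the turntable's lock pin until it snaps fully home around the neck, lying flat on the brass plate; then let go of it. The pin is sprung and gives way as you push, so push steadily and gently, by feel, and do not force it against its stop. Leave the screwdriver, the cream block, the jar and the brass ring alone.

Things in the scene. Friction and masses are not known exactly. Their poses are not given: they have to be found in the camera images.
- clip: Loose hairpin clip, 74 g, flat on the bench. Origin: centre of the underside of its orange grip, 32 mm long (x), 24 wide (y), 16 high. +x points to the open mouth. Two sprung steel wire legs, 7 mm thick (z 0 to 7), leave the grip's front (x=16 mm), run past the seat, pinch in at x=35 mm, then flare to a mouth 25 mm wide inside, 39 outside, at the tips (x=56 mm). Grip it across y.
- pinch (a point): Middle of the clip's pinch, 35 mm ahead of its origin on the centre line, at underside level: the gap there is 10 mm and springs open to pass the 14 mm neck. That takes a push of about 6 to 15 N (friction varies); as the pinch passes, the push drops suddenly by several N. Pushed on, the pin's head meets the grip's front face and the force rises again.
- seat (a point): Point of the clip where the neck's axis sits when home: centre line, 27.8 mm ahead of the clip's origin, 7.2 mm behind the pinch, level with the underside. Axes as clip.
- neck (a point): On the lock pin's axis at the floor of its groove (top of the brass plate), 50 mm above the bench. x: direction in which the clip is pushed on, toward the turntable; z up. Groove 10 mm high, neck 14 mm across. Below it a level brass plate 3 mm thick, 48 mm wide (y), from x=-22 to +20 mm; pin's head above 22 mm across, 9 mm high. From the -x side the space above the stop block is free.
- pin: The lock pin with its steel carriage and brass plate; origin on the pin's axis 15 mm below the groove floor, axes as neck. It slides on a spring along +x: gives about 1.7 mm per N, stops dead at 26 mm, comes back when released. So it runs 8 to 24 mm from where it was measured before the clip snaps. A push of more than 25 N damages it.
- turntable: Fixed bench turntable: blue disc 200 mm across, top 40 mm above the bench; origin at the disc's centre on the bench. The grey stop block under the lock pin stands on its -x side: 120 x 64 mm, 34 mm high, 72 to 192 mm from the origin; the pin's axis at rest is 150 mm from the origin.
- block: Loose cream block 70 x 90 x 60 mm standing on the blue disc; origin at the centre of its underside. Leave it alone.
- screwdriver: Loose screwdriver with yellow handle, 150 mm long along its x, 26 mm thick, lying on the bench; origin at mid length on the bench. Leave it alone.
- jar: Loose closed amber jar 56 mm across, 75 mm high, standing on the bench; origin at the centre of its underside. Leave it alone.
- spare_ring: Loose brass ring, 60 mm across, 14 mm high, lying on the bench; origin at the centre of its underside. Leave it alone.
Mind the look-alikes: they are no part of the job. Leave any purple look-alike of the clip alone.

How it is judged (in metres and radians):
On the way, in this order (a step that is already met when the one before it is completed fails the run):
1. the clip is lifted off the bench (height (world z) of clip above 0.03 m), for 0.2 s.
2. the clip is snapped home: the neck is past the pinch and in the seat (horizontal distance between seat and neck below 0.004 m and z of seat in the frame of neck between -0.003 and 0.006 m and angle between clip's own z axis and vertical below 0.2 rad), for 0.2 s.
At the end, for the whole second after the job is handed in: The clip is home in the pin's groove: its seat point within 4 mm (horizontally) of the neck's axis, its underside between 3 mm below and 6 mm above the brass plate, lying flat within 0.2 rad, released and at rest (all of step 2 and linear speed of clip below 0.02 m/s and angular speed of clip below 0.3 rad/s); the robot touches nothing.
It fails at once if the clip is pushed against the pin with more than 25 N (contact force between clip and turntable above 25 N).
It fails at once if the gripper presses on the turntable or its pin with more than 20 N (contact force between any of the arm, the fingers and turntable above 20 N).
It fails at once if the screwdriver, block, jar or brass ring is moved by more than 20 mm (distance of any of screwdriver, block, jar, spare_ring from where it was at the start of the episode above 0.02 m).
It also fails if it takes over 67 s, if anything falls off the work surface, if the arm or the gripper's body presses on something with over 40 N, if the wrist force passes 120 N, or if a joint passes its speed limit or range.

ROBOT

A 6-joint arm with a two-finger parallel gripper is mounted at the origin on the work surface. World frame = base frame: x ahead of the robot, y to its left, z up, the work surface at z = 0. Lengths are in m, angles in degrees, forces in N, time in s.
With the tool pointing down it reaches from about 0.375 to 0.9 m from the base axis. Payload 3.1 kg.
Tool frame: the origin (TCP) lies at the very end of the fingers, on their centre line; the grasp point (between the pads) lies 19 mm behind it; z points along the fingers, y is the direction in which the jaws open and shut (so a half turn about z gives the same grasp; the last joint's range is limited). The gripper opens to 87 mm and grips with 3 to 60 N. Pads are 19 mm wide; open, the fingers measure 117 mm over their backs; the gripper's body (75 mm by 190 mm) begins 51 mm behind the grasp point.
Start: joints at [-78.409, 30.224, 82.088, -0, 67.689, -10.227], TCP at [0.232, -0.58, 0.223] pointing down, gripper open.
Joint ranges: [-176.69, 176.69], [-43.24, 126.21], [12.49, 139.97], [-82, 262], [0, 151.66], [-163.58, 163.58]. Speed limits (degrees/s): [159.86, 159.86, 180, 180, 180, 180].

INTERFACE

Orientations are given as a 3x3 rotation matrix whose columns are the frame's x, y, z axes.
In Python, from rig import bot gives the robot as it stands. The module is installed in compiled form; this text tells all that it offers.
- The arm moves only by the tool play_rows, never from a script. Its argument "targets" is a list of rows, each a list of 7 numbers: the closure, from 0 (fully open) to 1 (shut), then the shift along the world's x, y, z in m, then the turn, a rotation vector about the world's x, y, z in rad. A call has 1 to 12 rows; each row shifts and turns the commanded pose from where the row before left it; what a row does not reach is not made up. A row lasts 1/8 s, in which the tool goes at most 62.5 mm and 10.7 degrees, less where a joint would pass 70% of its speed; a pose out of reach is approached as far as the arm can. A call with a gripper value outside its range is refused whole. The fingers move at their own pace and stop on an object; the grip force is fixed at half the most. Time passes only in rows, so rows that do not move let the fingers close. It gives the time, the measured TCP pose, the force and the opening at its end, in the units of the state.
- bot.read_state(): the state, without advancing time (a new reading comes with each control period).
- bot.capture(name): name is "scene" or "top" or "wrist"; returns the picture (400x640x3 uint8, blue, green, red); there is no depth.
- bot.get_calibration(name): a dict with "fx", "fy", "cx", "cy" (pixels), "k1" (the pictures are not rectified: a ray, as slopes to the right and down, at radius r is drawn at 1 + k1 r^2 times it, then the intrinsics apply), "R" (3x3) and "t" (3): a world point X has camera coordinates R X + t. Camera axes: x right, y down, z forward; pixel columns grow to the right and rows downward; lengths in m; the calibration is good to about 2 mm. A picture is of the moment at which its call begins: read the wrist's pose just before it. get_calibration takes no time and is no camera call; for the wrist camera it gives the pose at the moment of the call.
- bot.hand_in(): hands the job in, once; it reports no verdict.
The state is a dict: "time_s": time; "joint_positions": joint angles; "qvel": joint speeds; "tau": joint torques, N m; "position": TCP position; "tcp_rot": TCP orientation; "force": force on the tool from outside, world axes, zero at the start; "moment": the same for the moment, N m; "opening": opening from 0.0 (shut) to 1.0 (fully open).
Only numpy, scipy, OpenCV 4.12 (cv2) and the standard library are available. Lean on these libraries where they do the work, as an engineer would, in place of code of your own. Each camera call takes 0.05 s, during which the arm holds its last target. There are 200 camera calls.

## Working session

There is one attempt and no reset: what is moved stays moved. The work goes in short steps, Python scripts to look and compute and a tool call to move; the robot and the scene stay as the last step left them, time stands still between calls to the robot, and variables do not carry over. Pictures are saved under pics/ and viewed, about 8 in all and at most 12, crops included, and the job is handed in when it is done.

Besides the shell and the picture viewer there is one more tool, called after "Call:" as name(argument=value, ...), one argument or row to a line, values as JSON. play_rows: Moves the arm, as the interface text tells. Its arguments: {"type":"object","properties":{"targets":{"type":"array","items":{"type":"array","items":{"type":"number"}}}},"required":["targets"]}

```bash
mkdir -p pics
cat > h.py <<'E'
import numpy as np, cv2
from rig import bot
def px2w(cal,u,v,z):
    K=np.array([[cal['fx'],0,cal['cx']],[0,cal['fy'],cal['cy']],[0,0,1.]])
    d=np.array([(u-cal['cx'])/cal['fx'],(v-cal['cy'])/cal['fy']]);s=d.copy()
    for _ in range(30): s=d/(1+cal['k1']*(s@s))
    R=np.array(cal['R']);t=np.array(cal['t']);c=-R.T@t;r=R.T@np.r_[s,1]
    return c+r*(z-c[2])/r[2]
def w2px(cal,X):
    p=np.array(cal['R'])@np.array(X)+np.array(cal['t']);s=p[:2]/p[2];s=s*(1+cal['k1']*(s@s))
    return np.array([cal['fx']*s[0]+cal['cx'],cal['fy']*s[1]+cal['cy']])
E
python3 - <<'E'
from h import *
for n in("scene","top"):
    cv2.imwrite(f"pics/{n}0.png",bot.capture(n)); c=bot.get_calibration(n); print(n,c)
a=cv2.imread("pics/scene0.png")
s=bot.read_state();print(s['time_s'],s['tcp_rot'],s['force'])
E
```

```text
scene {'fx': 375.61226065224173, 'fy': 375.61226065224173, 'cx': 319.5700885949185, 'cy': 198.86308258085052, 'k1': -0.007840428806143312, 'R': array([[-0.32073139,  0.94694312,  0.02073871],
       [ 0.66311623,  0.24012529, -0.70895466],
       [-0.67631963, -0.21363184, -0.70494907]]), 't': array([ 0.17121276, -0.35344812,  1.34204909])}
top {'fx': 409.2035535033029, 'fy': 409.2035535033029, 'cx': 310.44003955476194, 'cy': 197.84680884826972, 'k1': -0.05396620307173268, 'R': array([[ 0.01182548, -0.99989248,  0.0086709 ],
       [-0.98958752, -0.0129467 , -0.14334896],
       [ 0.1434458 , -0.00688545, -0.98963422]]), 't': array([-0.00559146,  0.58508966,  0.81988472])}
0.1 [[ 9.28368183e-01  3.71661627e-01 -3.90826728e-04]
 [ 3.71661688e-01 -9.28366380e-01  1.85884622e-03]
 [ 3.28031416e-04 -1.87094901e-03 -9.99998196e-01]] [ 0.2637742  -0.58447086  0.41468417]
```

View pics/top0.png

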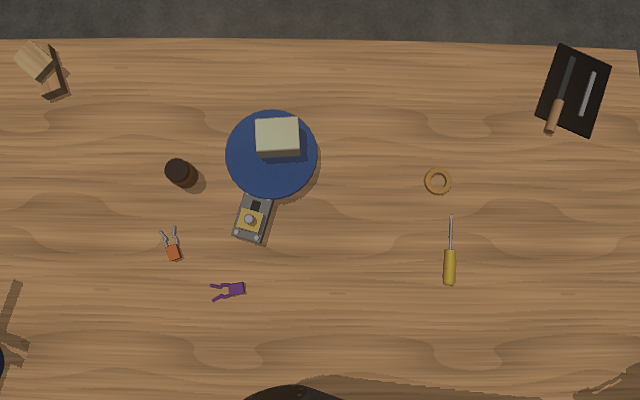

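View pics/scene0.png

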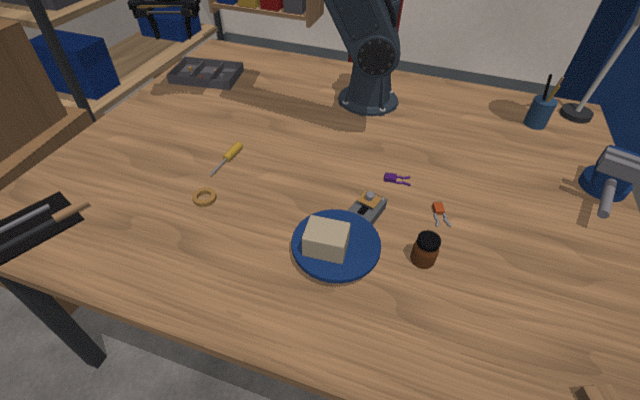

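The top view shows two candidates: the orange clip at (173,250) with its mouth up at about (170,230), and a purple look-alike at (235,289). I choose the orange one. The pin is at (249,219) and the disc centre at (271,154).

Run:
```python
from h import *
c=bot.get_calibration("top")
for n,u,v,z in(("grip",173,252,.016),("mouth",169,230,.004),("pin",249,219,.069),("disc",271,154,.04),("jar",180,168,.075),("purple",235,289,.01),("drv",449,262,.01)): print(n,px2w(c,u,v,z).round(3))
a=cv2.imread("pics/top0.png")[190:270,150:285]
cv2.imwrite("pics/crop0.png",cv2.resize(a,None,fx=5.5,fy=5.5,interpolation=cv2.INTER_CUBIC))
```

```text
grip [0.468 0.294 0.016]
mouth [0.516 0.31  0.004]
pin [0.536 0.126 0.069]
disc [0.679 0.087 0.04 ]
jar [0.639 0.271 0.075]
purple [0.392 0.159 0.01 ]
drv [ 0.454 -0.299  0.01 ]
```

View pics/crop0.png

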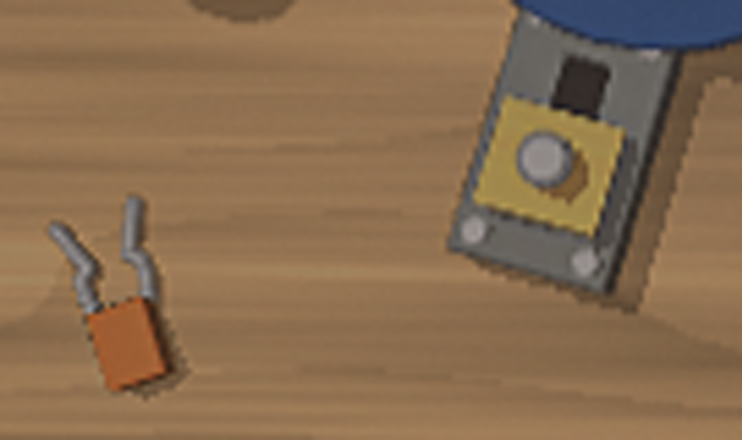

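The crop confirms the orange clip, with plain steel legs and its mouth facing away from the robot, and the pin with two bolt heads on the near side of its block. Moving above the clip.

Call:
play_rows(
  targets=[
    [0, 0.04, 0.045, 0, 0, 0, 0],
    [0, 0.04, 0.045, 0, 0, 0, 0],
    [0, 0.04, 0.045, 0, 0, 0, 0],
    [0, 0.04, 0.045, 0, 0, 0, 0],
    [0, 0.04, 0.045, 0, 0, 0, 0],
    [0, 0.04, 0.045, 0, 0, 0, 0],
    [0, 0, 0.06, 0, 0, 0, 0],
    [0, 0, 0.06, 0, 0, 0, 0],
    [0, 0, 0.06, 0, 0, 0, 0],
    [0, 0, 0.06, 0, 0, 0, 0],
    [0, 0, 0.06, 0, 0, 0, 0],
    [0, 0, 0.06, 0, 0, 0, 0],
  ],
)

```text
time_s: 1.6
position: [0.472, 0.0517, 0.2224]
tcp_rot: [[0.928, 0.371, -0.0], [0.371, -0.928, 0.0], [0.0, -0.0, -1.0]]
force: [1.9, -0.1, 0.5]
opening: 1.001
```

Call:
play_rows(
  targets=[
    [0, 0, 0.06, 0, 0, 0, 0],
    [0, -0.01, 0.06, 0, 0, 0, 0],
    [0, 0, 0.06, 0, 0, 0, 0],
    [0, 0, 0, 0, 0, 0, 0],
    [0, 0, 0, 0, 0, 0, 0],
    [0, 0, 0, 0, 0, 0, 0],
  ],
)

```text
time_s: 2.35
position: [0.4623, 0.2284, 0.2224]
tcp_rot: [[0.929, 0.37, -0.001], [0.37, -0.929, -0.001], [-0.001, 0.0, -1.0]]
force: [-0.8, -0.7, -0.0]
opening: 0.999
```

Run:
```python
from h import *
s=bot.read_state();c=bot.get_calibration("wrist");np.save("w1.npy",c,allow_pickle=True)
cv2.imwrite("pics/w1.png",bot.capture("wrist"))
print(s['time_s'],s['position'],s['tcp_rot'],s['joint_positions'],c)
print((-np.array(c['R']).T@c['t']))
```

```text
2.35 [0.46232498 0.2284263  0.22235444] [[ 9.29090234e-01  3.69852424e-01 -7.22301335e-04]
 [ 3.69852129e-01 -9.29090492e-01 -5.11056007e-04]
 [-8.60098605e-04  2.07672459e-04 -9.99999609e-01]] [ 1.38741067e+01  2.18678869e+01  9.76088440e+01 -2.12448511e-02
  6.05704696e+01  8.21780415e+01] {'fx': 299.6382976963884, 'fy': 299.6382976963884, 'cx': 324.65124067082905, 'cy': 199.9290529302389, 'k1': -0.0528325915704699, 'R': array([[ 3.69552042e-01, -9.29209991e-01,  2.84318258e-04],
       [-8.97419914e-01, -3.56829565e-01,  2.59442014e-01],
       [-2.40974659e-01, -9.61324789e-02, -9.65758645e-01]]), 't': array([0.04075677, 0.46549495, 0.52309863])}
[0.52873621 0.25426073 0.38440649]
```

View pics/w1.png

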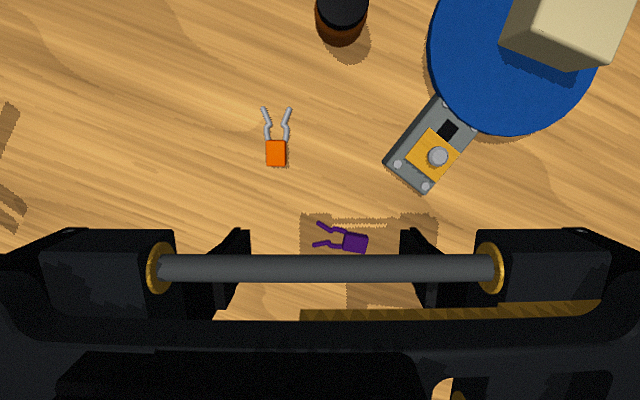

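The wrist view shows the orange grip at (276,153) with its tips at (264,108) and (290,108), the pin head at (437,156) and the purple clip under the gripper. I'll measure from enlarged crops.

Run:
```python
from h import *
c=np.load("w1.npy",allow_pickle=True).item()
im=cv2.imread("pics/w1.png");hsv=cv2.cvtColor(im,cv2.COLOR_BGR2HSV)
m=((hsv[...,0]<14)&(hsv[...,1]>200)&(hsv[...,2]>120)).astype(np.uint8)
m[:120]=0;m[185:]=0;m[:,:240]=0;m[:,310:]=0
r=cv2.minAreaRect(cv2.findNonZero(m));print(r)
for p in cv2.boxPoints(r): print(p,px2w(c,*p,.016).round(4))
print("grip",px2w(c,*r[0],.016).round(4))
a=cv2.resize(im[95:175,255:300],None,fx=7,fy=7,interpolation=cv2.INTER_CUBIC)
b=cv2.resize(im[90:200,375:485],None,fx=5,fy=5,interpolation=cv2.INTER_CUBIC)
b=cv2.copyMakeBorder(b,0,10,0,0,cv2.BORDER_CONSTANT)[:560];
cv2.imwrite("pics/crop1.png",cv2.hconcat([a[:400].copy() if 0 else cv2.resize(a,(315,560)),b[:560]] ) if b.shape[0]==560 else b)
y=((hsv[...,0]>18)&(hsv[...,0]<32)&(hsv[...,1]>180)).astype(np.uint8);y[:,:400]=0;y[:120]=0;y[190:]=0;y[:,470:]=0
r2=cv2.minAreaRect(cv2.findNonZero(y));print(r2)
for p in cv2.boxPoints(r2): print(p,px2w(c,*p,.050).round(4))
print("plate",px2w(c,*r2[0],.050).round(4))
```

```text
((275.0, 153.0), (26.0, 18.0), 90.0)
[266. 140.] [0.4805 0.3115 0.016 ]
[284. 140.] [0.4885 0.2911 0.016 ]
[284. 166.] [0.4586 0.2804 0.016 ]
[266. 166.] [0.4504 0.3012 0.016 ]
grip [0.4696 0.2961 0.016 ]
((432.17822265625, 154.7821502685547), (40.949371337890625, 38.6978645324707), 39.289405822753906)
[404.07922 156.79205] [0.5245 0.1569 0.05  ]
[428.58417 126.84155] [0.5643 0.1459 0.05  ]
[460.27722 152.77225] [0.5525 0.0998 0.05  ]
[435.77228 182.72275] [0.5114 0.1101 0.05  ]
plate [0.5384 0.1285 0.05  ]
```

View pics/crop1.png

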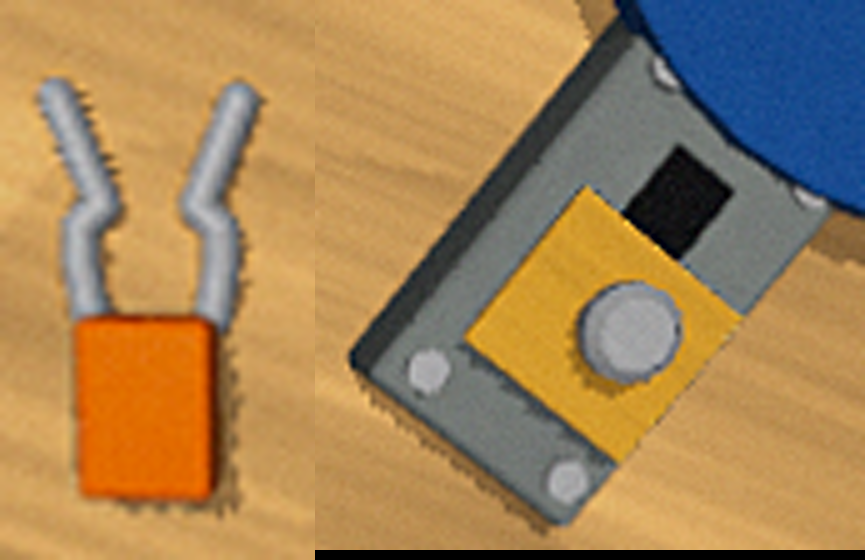

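Call:
play_rows(
  targets=[
    [0, 0.0035, 0.034, 0, 0, 0, -0.038],
    [0, 0.0035, 0.034, 0, 0, 0, 0],
    [0, 0, 0, -0.055, 0, 0, 0],
    [0, 0, 0, -0.055, 0, 0, 0],
    [0, 0, 0, -0.05, 0, 0, 0],
    [0, 0, 0, -0.02, 0, 0, 0],
    [0, 0, 0, 0, 0, 0, 0],
    [0, 0, 0, 0, 0, 0, 0],
  ],
)

```text
time_s: 3.4
position: [0.4705, 0.2974, 0.0435]
tcp_rot: [[0.942, 0.335, 0.002], [0.335, -0.942, 0.001], [0.002, -0.0, -1.0]]
force: [0.1, 0.9, 0.9]
opening: 1.004
```

Run:
```python
from h import *
c=np.load("w1.npy",allow_pickle=True).item()
print("head",px2w(c,438.2,155.8,.069))
s=bot.read_state();c=bot.get_calibration("wrist");np.save("w2.npy",c,allow_pickle=True)
im=bot.capture("wrist");print(s['position'],s['tcp_rot'],s['joint_positions'])
cv2.imwrite("pics/w2.png",im)
hsv=cv2.cvtColor(im,cv2.COLOR_BGR2HSV)
m=((hsv[...,0]<14)&(hsv[...,1]>200)&(hsv[...,2]>110)).astype(np.uint8)
n,l,st,ce=cv2.connectedComponentsWithStats(m)
k=1+np.argmax(st[1:,4]);print(st[k],ce[k]);r=cv2.minAreaRect(cv2.findNonZero((l==k).astype(np.uint8)))
for p in cv2.boxPoints(r): print(p,px2w(c,*p,.016).round(4))
```

```text
head [0.53931365 0.12913029 0.069     ]
[0.47050946 0.29737097 0.04345977] [[ 9.42299281e-01  3.34767351e-01  1.69885580e-03]
 [ 3.34766750e-01 -9.42300812e-01  6.34904640e-04]
 [ 1.81337854e-03 -2.95497512e-05 -9.99998355e-01]] [ 2.07907268e+01  4.03403746e+01  9.96798249e+01 -8.45132044e-04
  3.98758891e+01  9.12329851e+01]
[ 307  206   36   47 1480] [324.81554054 229.71486486]
[307. 206.] [0.4822 0.3133 0.016 ]
[342. 206.] [0.4899 0.2915 0.016 ]
[342. 252.] [0.459 0.28  0.016]
[307. 252.] [0.4509 0.3027 0.016 ]
```

View pics/w2.png

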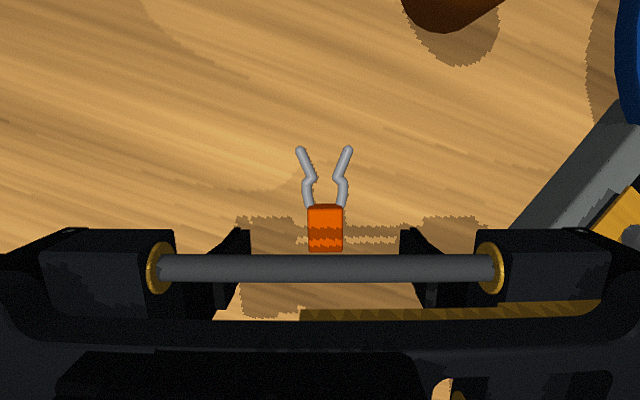

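The view shows the clip centred between the fingers (grip at 325,230). Its centre measures (0.4705, 0.297), matching the TCP. Descend, grip and lift.

Call:
play_rows(
  targets=[
    [0, 0, 0, -0.02, 0, 0, 0],
    [0, 0, 0, -0.015, 0, 0, 0],
    [0, 0, 0, -0.004, 0, 0, 0],
    [0, 0, 0, 0, 0, 0, 0],
    [1, 0, 0, 0, 0, 0, 0],
    [1, 0, 0, 0, 0, 0, 0],
    [1, 0, 0, 0, 0, 0, 0],
    [1, 0, 0, 0, 0, 0, 0],
    [1, 0, 0, 0, 0, 0, 0],
    [1, 0, 0, 0, 0, 0, 0],
  ],
)

```text
time_s: 4.7
position: [0.4693, 0.2978, 0.0035]
tcp_rot: [[0.942, 0.336, -0.0], [0.336, -0.942, 0.0], [-0.0, -0.0, -1.0]]
force: [0.6, -0.3, -0.1]
opening: 0.401
```

Call:
play_rows(
  targets=[
    [1, 0, 0, 0, 0, 0, 0],
    [1, 0, 0, 0, 0, 0, 0],
    [1, 0, 0, 0.02, 0, 0, 0],
    [1, 0, 0, 0.04, 0, 0, 0],
    [1, 0, 0, 0.04, 0, 0, 0],
    [1, 0, 0, 0.02, 0, 0, 0],
    [1, 0, 0, 0, 0, 0, 0],
    [1, 0, 0, 0, 0, 0, 0],
  ],
)

```text
time_s: 5.7
position: [0.4685, 0.2975, 0.1226]
tcp_rot: [[0.942, 0.336, -0.002], [0.336, -0.942, -0.001], [-0.002, 0.0, -1.0]]
force: [-0.1, -0.8, -1.0]
opening: 0.274
```

Call:
play_rows(
  targets=[
    [1, -0.0065, -0.036, 0, 0, 0, -0.151],
    [1, -0.0065, -0.036, 0, 0, 0, -0.151],
    [1, -0.0065, -0.036, 0, 0, 0, -0.151],
    [1, -0.0062, -0.035, 0, 0, 0, -0.151],
    [1, 0, 0, -0.03, 0, 0, 0],
    [1, 0, 0, 0, 0, 0, 0],
    [1, 0, 0, 0, 0, 0, 0],
    [1, 0, 0, 0, 0, 0, 0],
  ],
)

```text
time_s: 6.7
position: [0.444, 0.1553, 0.094]
tcp_rot: [[0.966, -0.257, 0.001], [-0.257, -0.966, 0.0], [0.001, -0.0, -1.0]]
force: [0.4, 1.0, -0.3]
opening: 0.273
```

Run:
```python
from h import *
s=bot.read_state();c=bot.get_calibration("wrist");np.save("w3.npy",c,allow_pickle=True)
im=bot.capture("wrist");print(s['position'],s['tcp_rot'],s['joint_positions'],s['force'])
cv2.imwrite("pics/w3.png",im)
cv2.imwrite("pics/w3c.png",cv2.resize(im[60:260,200:460],None,fx=3,fy=3,interpolation=cv2.INTER_CUBIC))
```

```text
[0.44404901 0.15527987 0.09398338] [[ 9.66325228e-01 -2.57321665e-01  1.05603211e-03]
 [-2.57321930e-01 -9.66325727e-01  1.20560481e-04]
 [ 9.89448169e-04 -3.88240854e-04 -9.99999435e-01]] [5.62534029e+00 3.11078788e+01 1.10623694e+02 1.52517732e-03
 3.82075349e+01 1.10535353e+02] [ 0.39906604  1.01872005 -0.28161834]
```

View pics/w3c.png

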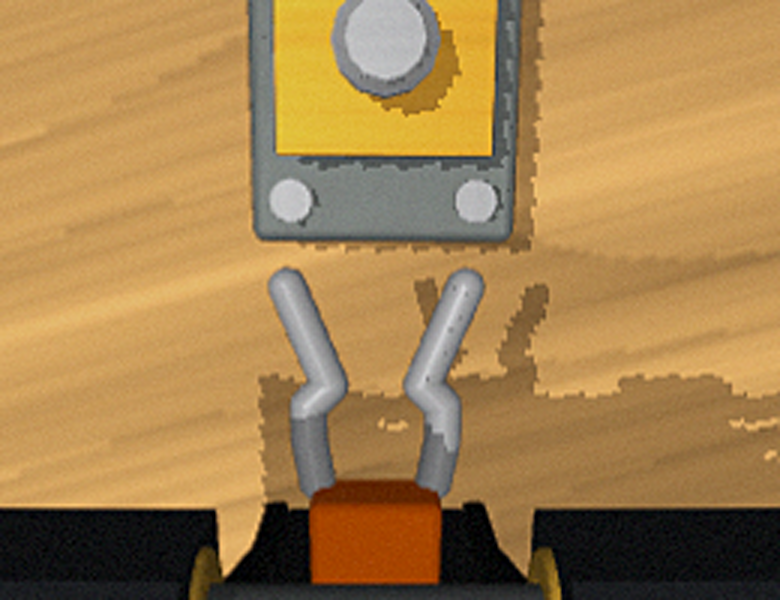

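```bash
cat > m.py <<'E'
from h import *
c=np.load("w3.npy",allow_pickle=True).item()
f=lambda u,v,z:px2w(c,200+(u+.5)/3-.5,60+(v+.5)/3-.5,z)[:2]
a=np.radians(-15);U=np.array([[np.cos(a),np.sin(a)],[-np.sin(a),np.cos(a)]])
T=np.array([.44405,.15528])
for n,u,v,z in(("head top",385,37,.069),("plate L",274,155,.05),("plate R",495,155,.05),("plate L far",274,5,.05),("plate R far",498,5,.05),("blockL",253,238,.034),("blockR",513,238,.034),
 ("tipL out",268,284,.094),("tipR out",485,284,.094),("pinchL in",347,384,.094),("pinchR in",404,384,.094),("gripL",310,510,.1065),("gripR",441,510,.1065),("gripR",441,580,.1065),("gripL",310,580,.1065)):
    p=f(u,v,z);print(n,p.round(4),(U@(p-T)*1000).round(1))
print((U@(np.array([.5394,.1287])-T)*1000).round(1))
E
python3 m.py
```

```text
head top [0.539  0.1278] [98.8 -1.9]
plate L [0.5242 0.1569] [77.  22.3]
plate R [0.5117 0.1097] [ 77.1 -26.5]
plate L far [0.5541 0.1482] [108.1  21.6]
plate R far [0.5418 0.1019] [108.2 -26.2]
blockL [0.5077 0.1689] [58.  29.7]
blockR [0.4914 0.1078] [ 58.1 -33.6]
tipL out [0.5006 0.16  ] [53.4 19.2]
tipR out [0.4905 0.1223] [ 53.4 -19.8]
pinchL in [0.4792 0.1512] [35.   5.1]
pinchR in [0.4765 0.141 ] [35.  -5.4]
gripL [0.4614 0.1625] [14.9 11.4]
gripR [0.4554 0.14  ] [ 15.  -11.8]
gripR [0.4423 0.1433] [  1.4 -12.1]
gripL [0.4484 0.1662] [ 1.4 11.7]
[99. -1.]
```

Call:
play_rows(
  targets=[
    [1, -0.0005, -0.0017, -0.02, 0, 0, 0],
    [1, 0, 0, -0.019, 0, 0, 0],
    [1, 0, 0, 0, 0, 0, 0],
    [1, 0, 0, 0, 0, 0, 0],
    [1, 0, 0, 0, 0, 0, 0],
  ],
)

```text
time_s: 7.38
position: [0.4437, 0.1533, 0.0554]
tcp_rot: [[0.966, -0.258, 0.002], [-0.258, -0.966, 0.0], [0.002, -0.001, -1.0]]
force: [1.3, -0.3, -0.8]
opening: 0.273
```

Call:
play_rows(
  targets=[
    [1, 0.0058, -0.00155, -0.0005, 0, 0, 0],
    [1, 0.0058, -0.00155, 0, 0, 0, 0],
    [1, 0.0058, -0.00155, 0, 0, 0, 0],
    [1, 0.0058, -0.00155, 0, 0, 0, 0],
    [1, 0.0058, -0.00155, 0, 0, 0, 0],
    [1, 0.0058, -0.00155, 0, 0, 0, 0],
    [1, 0.0029, -0.0008, 0, 0, 0, 0],
    [1, 0.0019, -0.0005, 0, 0, 0, 0],
    [1, 0, 0, 0, 0, 0, 0],
    [1, 0, 0, 0, 0, 0, 0],
    [1, 0, 0, 0, 0, 0, 0],
  ],
)

```text
time_s: 8.75
position: [0.4825, 0.1426, 0.0541]
tcp_rot: [[0.966, -0.258, -0.0], [-0.258, -0.966, 0.0], [-0.0, 0.0, -1.0]]
force: [-0.2, -0.5, -0.8]
opening: 0.274
```

Run:
```python
from h import *
s=bot.read_state();c=bot.get_calibration("wrist");np.save("w4.npy",c,allow_pickle=True)
im=bot.capture("wrist");print(s['position'],s['force'])
cv2.imwrite("pics/w4c.png",cv2.resize(im[60:260,200:460],None,fx=3,fy=3,interpolation=cv2.INTER_CUBIC))
```

```text
[0.48250715 0.14256611 0.05405741] [-0.20225712 -0.47798291 -0.79543401]
```

View pics/w4c.png

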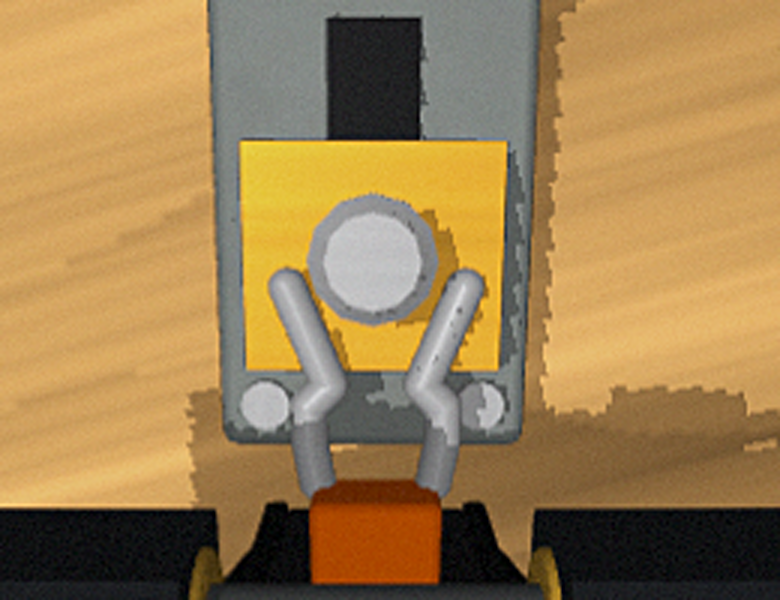

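The clip mouth straddles the pin head and is centred on it within about 0.5 mm. Now a slow push by feel.

Call:
play_rows(
  targets=[
    [1, 0.0019, -0.0005, 0.0005, 0, 0, 0],
    [1, 0.0019, -0.0005, 0, 0, 0, 0],
    [1, 0.0019, -0.0005, 0, 0, 0, 0],
    [1, 0.0019, -0.0005, 0, 0, 0, 0],
    [1, 0.0019, -0.0005, 0, 0, 0, 0],
    [1, 0.0019, -0.0005, 0, 0, 0, 0],
    [1, 0.0019, -0.0005, 0, 0, 0, 0],
    [1, 0.0019, -0.0005, 0, 0, 0, 0],
    [1, 0, 0, 0, 0, 0, 0],
  ],
)

```text
time_s: 9.93
position: [0.4981, 0.1385, 0.0545]
tcp_rot: [[0.966, -0.258, 0.0], [-0.258, -0.966, 0.0], [0.0, -0.0, -1.0]]
force: [0.6, -0.0, -0.4]
opening: 0.27
```

Call:
play_rows(
  targets=[
    [1, 0.0014, -0.0004, 0, 0, 0, 0],
    [1, 0.0014, -0.0004, 0, 0, 0, 0],
    [1, 0.0014, -0.0004, 0, 0, 0, 0],
    [1, 0.0014, -0.0004, 0, 0, 0, 0],
  ],
)

```text
time_s: 10.42
position: [0.5028, 0.1371, 0.0544]
tcp_rot: [[0.966, -0.258, -0.002], [-0.258, -0.966, 0.0], [-0.002, 0.0, -1.0]]
force: [-1.4, 2.4, -1.1]
opening: 0.272
```

Call:
play_rows(
  targets=[
    [1, 0.0014, -0.0004, 0, 0, 0, 0],
    [1, 0.0014, -0.0004, 0, 0, 0, 0],
    [1, 0.0014, -0.0004, 0, 0, 0, 0],
    [1, 0.0014, -0.0004, 0, 0, 0, 0],
  ],
)

```text
time_s: 10.92
position: [0.5082, 0.1354, 0.0543]
tcp_rot: [[0.966, -0.258, -0.002], [-0.258, -0.966, 0.0], [-0.002, 0.0, -1.0]]
force: [-3.7, 3.2, 0.1]
opening: 0.272
```

Call:
play_rows(
  targets=[
    [1, 0.0014, -0.0004, 0, 0, 0, 0],
    [1, 0.0014, -0.0004, 0, 0, 0, 0],
    [1, 0.0014, -0.0004, 0, 0, 0, 0],
  ],
)

```text
time_s: 11.3
position: [0.515, 0.1337, 0.0548]
tcp_rot: [[0.966, -0.258, 0.003], [-0.258, -0.966, -0.0], [0.003, -0.0, -1.0]]
force: [-1.5, 2.0, -1.2]
opening: 0.273
```

Call:
play_rows(
  targets=[
    [1, 0.0014, -0.0004, 0, 0, 0, 0],
    [1, 0.0014, -0.0004, 0, 0, 0, 0],
  ],
)

```text
time_s: 11.55
position: [0.5164, 0.1332, 0.0547]
tcp_rot: [[0.966, -0.258, 0.0], [-0.258, -0.966, 0.0], [0.0, -0.0, -1.0]]
force: [-2.7, 2.2, -0.0]
opening: 0.271
```

The force dropped from about 4.4 N to 2 N with a jump forward, then rose again: it has snapped. Back off to unload the spring and look.

Call:
play_rows(
  targets=[
    [1, -0.0014, 0.0004, 0, 0, 0, 0],
    [1, -0.0014, 0.0004, 0, 0, 0, 0],
    [1, -0.0011, 0.0003, 0, 0, 0, 0],
    [1, 0, 0, -0.0005, 0, 0, 0],
    [1, 0, 0, 0, 0, 0, 0],
    [1, 0, 0, 0, 0, 0, 0],
  ],
)

```text
time_s: 12.3
position: [0.5124, 0.1343, 0.0541]
tcp_rot: [[0.966, -0.258, 0.0], [-0.258, -0.966, -0.0], [0.0, -0.0, -1.0]]
force: [1.4, -0.8, -1.2]
opening: 0.272
```

Run:
```python
from h import *
s=bot.read_state();c=bot.get_calibration("wrist");np.save("w3.npy",c,allow_pickle=True)
im=bot.capture("wrist");print(s['position'],s['force'])
cv2.imwrite("pics/w5c.png",cv2.resize(im[60:260,200:460],None,fx=3,fy=3,interpolation=cv2.INTER_CUBIC))
```

```text
[0.51244898 0.1343303  0.0540547 ] [ 1.41291157 -0.79027951 -1.17866921]
```

View pics/w5c.png

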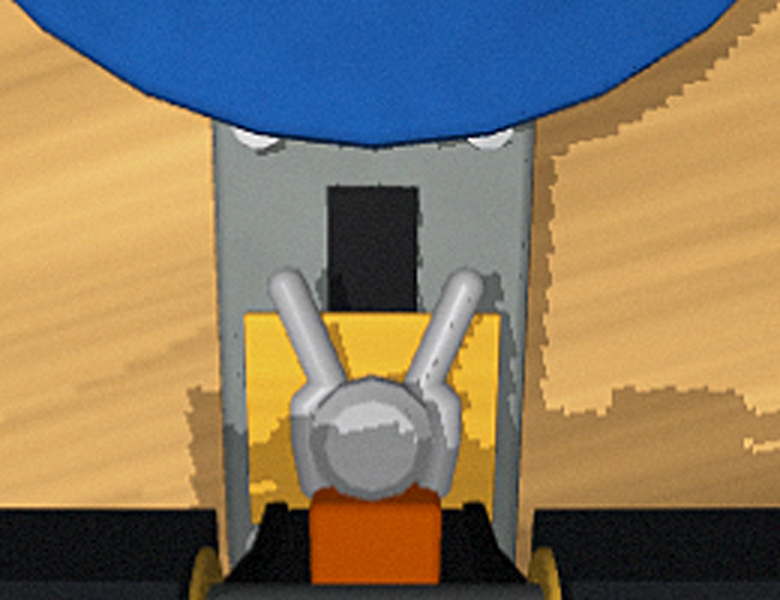

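The clip is past the pinch, with the pin head (372,440) against the grip front. Release and lift away.

Call:
play_rows(
  targets=[
    [0.6, 0, 0, 0, 0, 0, 0],
    [0.5, 0, 0, 0, 0, 0, 0],
    [0.3, 0, 0, 0, 0, 0, 0],
    [0.3, 0, 0, 0, 0, 0, 0],
    [0.3, 0, 0, 0.01, 0, 0, 0],
    [0.3, 0, 0, 0.03, 0, 0, 0],
    [0.3, 0, 0, 0.04, 0, 0, 0],
    [0.3, -0.02, 0.005, 0.03, 0, 0, 0],
    [0.3, -0.02, 0.005, 0, 0, 0, 0],
    [0.3, 0, 0, 0, 0, 0, 0],
    [0.3, 0, 0, 0, 0, 0, 0],
  ],
)

```text
time_s: 13.72
position: [0.4731, 0.1443, 0.1643]
tcp_rot: [[0.966, -0.258, 0.001], [-0.258, -0.966, -0.0], [0.001, -0.0, -1.0]]
force: [-0.5, 0.6, -0.1]
opening: 0.697
```

Run:
```python
from h import *
s=bot.read_state();c=bot.get_calibration("wrist");np.save("w6.npy",c,allow_pickle=True)
im=bot.capture("wrist");print(s['time_s'],s['position'],s['force'],s['opening'])
cv2.imwrite("pics/w6.png",im)
hsv=cv2.cvtColor(im,cv2.COLOR_BGR2HSV)
m=((hsv[...,0]<14)&(hsv[...,1]>200)&(hsv[...,2]>90)).astype(np.uint8)
n,l,st,ce=cv2.connectedComponentsWithStats(m);k=1+np.argmax(st[1:,4]);print(st[k])
r=cv2.minAreaRect(cv2.findNonZero((l==k).astype(np.uint8)));x,y=r[0];x=int(x);y=int(y)
for p in cv2.boxPoints(r): print(p,px2w(c,*p,.066).round(4))
cv2.imwrite("pics/w6c.png",cv2.resize(im[max(0,y-90):y+50,x-80:x+80],None,fx=4,fy=4,interpolation=cv2.INTER_CUBIC));print(x-80,y-90)
```

```text
13.725 [0.473115   0.14430628 0.16427812] [-0.4811827   0.58719883 -0.11419553] 0.6969594944769477
[311 138  27  37 184]
[311. 138.] [0.5308 0.1409 0.066 ]
[337. 138.] [0.525  0.1194 0.066 ]
[337. 174.] [0.4949 0.1272 0.066 ]
[311. 174.] [0.5008 0.1493 0.066 ]
244 66
```

View pics/w6c.png

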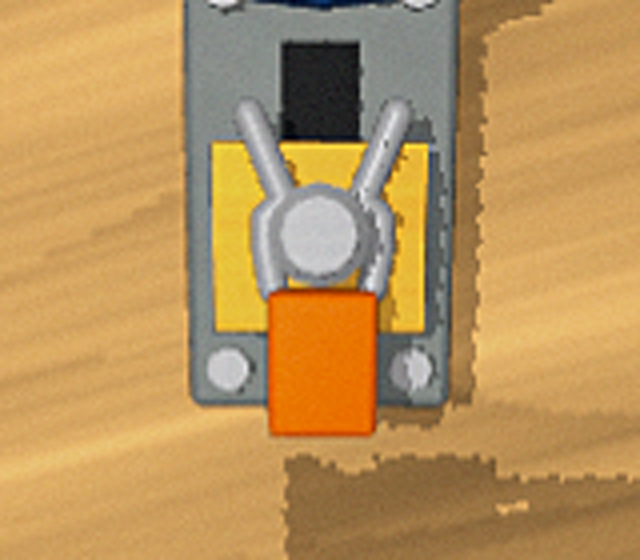

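The clip lies flat around the neck, released. I check the distance numerically.

Run:
```python
from h import *
c=np.load("w6.npy",allow_pickle=True).item()
f=lambda u,v,z:px2w(c,244+(u+.5)/4-.5,66+(v+.5)/4-.5,z)[:2]
a=np.radians(-15);U=np.array([[np.cos(a),np.sin(a)],[-np.sin(a),np.cos(a)]])
H=f(321,232,.069)
for n,p in(("gripF",f(322.5,292,.066)),("gripB",f(322.5,434,.066)),("plateNear",f(318,331,.05)),("plateFar",f(320,143,.05)),("tipL",f(246,106,.0535)),("tipR",f(400,106,.0535)),("pL",f(288,190,.0535)),("pR",f(355,190,.0535))): print(n,(U@(p-H)*1000).round(1))
print(H)
```

```text
gripF [-12.5  -0.3]
gripB [-43.3  -0.3]
plateNear [-22.2   0.7]
plateFar [19.   0.3]
tipL [26.5 16.3]
tipR [ 26.5 -17.1]
pL [8.9 7.3]
pR [ 8.9 -7.4]
[0.53952867 0.12715517]
```

```bash
python3 -c "
from rig import bot
print(bot.hand_in(),bot.read_state()['time_s'])"
```

```text
the job is handed in; nothing more can be done
the job is handed in; nothing more can be done
```

The orange clip is snapped home in the lock pin's groove and released, and the job was handed in at about 14 s. No verdict was reported.

- **Push:** The force reached about 4.4 N at its last reading before the clip snapped. That is below the 6 N you gave as the minimum, but force was only read at the end of each call, so the true peak fell between readings. It then dropped to about 2 N with a jump forward and rose again to about 3 N. I backed off 4 mm to unload the spring, then opened the gripper and lifted clear.
- **Last checks:** In the final wrist picture the grip centre is 27.9 mm behind the pin axis (nominal 27.8) and about 0.3 mm to one side. The clip looks flat on the brass plate, and the pin is back at its rest position. The force on the tool was about zero.
- **Other objects:** I did not go near the screwdriver, block, jar, ring or purple clip, but I did not re-measure them at the end.

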